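# Open the test box with the viewing window

### The arm

A 6-joint arm with a two-finger parallel gripper is mounted at the origin on the work surface. World frame = base frame: x ahead of the robot, y to its left, z up, the work surface at z = 0. Lengths are in m, angles in rad, forces in N, time in s.
With the tool pointing down it reaches from about 0.35 to 0.975 m from the base axis. Payload 4.9 kg.
Tool frame: the origin (TCP) lies midway between the tips of the shut fingers; the grasp point (between the pads) lies 19 mm behind it; z points along the fingers, y is the direction in which the jaws open and shut (so a half turn about z gives the same grasp; the last joint's range is limited). The gripper opens to 85 mm and grips with 20 to 120 N. Pads are 22 mm wide; open, the fingers measure 114 mm over their backs; the gripper's body (76 mm by 85 mm) begins 54 mm behind the grasp point. The pads swing forward as they close: fully open they stand 13 mm farther back than shut.
Start: joints at [1.164, 0.053, 1.613, -0, 1.476, -0.119], TCP at [0.177, 0.599, 0.231] pointing down, gripper open.
Joint ranges: [-3.01, 3.01], [-1.01, 2.22], [0.06, 2.58], [-1.02, 4.17], [0.09, 2.62], [-3.14, 3.14]. Speed limits (rad/s): [2.57, 2.57, 3.14, 3.14, 3.14, 3.14].

### API

Orientations are given as a unit quaternion [w, x, y, z].
In Python, from plant import manip, cams gives the robot as it stands.
- The arm moves only by the tool jog_arm, never from a script. Its argument "targets" is a list of rows, each a list of 4 numbers: the shift along the tool's x, y, z in m, then the turn about the tool's z in degrees. A call has 1 to 5 rows; each row is the pose to reach, as a shift and turn from the pose commanded when the call began, along the tool's axes at that moment; what a row does not reach only later rows make up. A row lasts 1/12 s, in which the tool goes at most 41.7 mm and 7.16 degrees, less where a joint would pass 70% of its speed; a pose out of reach is approached as far as the arm can. A call with a gripper value outside its range is refused whole. "fingers" is the opening, from 0 (shut) to 1 (fully open), set as the call begins (left out, the last holds). The fingers move at their own pace and stop on an object; the grip force is fixed at half the most. Time passes only in rows, so rows that repeat a pose let the fingers close. It gives the time, the measured TCP pose, the force and the opening at its end, in the units of the state.
- manip.state(): the state, without advancing time (a new reading comes with each control period).
- cams.grab_frame(name): name is "scene" or "top" or "wrist"; returns the picture (384x512x3 uint8, red, green, blue); there is no depth.
- cams.get_calibration(name): a dict with "camera_matrix" (3x3 intrinsics, pixels), "cam_to_world" (4x4, takes a point from camera to world coordinates). Camera axes: x right, y up, looking along -z (the intrinsics and any distortion apply to the point x, -y, -z); pixel columns grow to the right and rows downward; lengths in m; the calibration is good to about 2 mm. A picture is of the moment at which its call begins: read the wrist's pose just before it. get_calibration takes no time and is no camera call; for the wrist camera it gives the pose at the moment of the call.
- manip.job_done(): hands the job in, once; it reports no verdict.
The state is a dict: "time": time; "joint_pos": joint angles; "joint_vel": joint speeds; "joint_efforts": joint torques, N m; "tool_pos": TCP position; "tool_rot": TCP orientation; "contact_force": force on the tool from outside, world axes, zero at the start; "ft_torque": the same for the moment, N m; "gripper_width": opening from 0.0 (shut) to 1.0 (fully open).
Only numpy, scipy, OpenCV 4.12 (cv2) and the standard library are available. Lean on these libraries where they do the work, as an engineer would, in place of code of your own. Each camera call takes 0.05 s, during which the arm holds its last target. There are 200 camera calls.

### The job

Two small module test boxes stand on the assembly bench. Take the handle bar of the one with the round viewing window in its hood and swing the hood up and back, past the point where its spring takes over, so that it stays open against its stop when you let go. Leave the other box, the one with vent slots, shut.

Things in the scene. Friction and masses are not known exactly. Their poses are not given: they have to be found in the camera images.
- window_hood (a joint): Angle (rad) of the hood to open: white, 185 deep x 180 wide x 62 mm high, round window 80 mm across in its top, on a grey box 200 deep x 180 wide. 0 shut, 1.4 open at its stop; grows as the front edge swings up and away from the robot. Spring and weight pull it shut (5 N at the handle at first, then less) up to about 1 rad; beyond that the spring throws it open and holds it.
- window_hood_bar (a point): Middle of the window hood's handle, a level round steel bar 12 mm thick, 132 mm long, 38 mm above the hood's flat top (148 mm above the bench when shut), 25 mm behind its front face, on two 10 mm posts 120 mm apart, free beneath. Moves with the hood. Axes: y along the bar, z square to the hood's top, x towards the hinge (away from the robot).
- window_hood_hinge (a point): Middle of that hood's hinge axis, at the rear of its top, 110 mm above the bench, 150 mm behind the bar. Its y axis runs along the hinge, parallel to the bar; the axes turn with the hood like the bar's. At angle q the bar lies, seen from here, 150 cos q - 38 sin q mm to the front and 150 sin q + 38 cos q mm up.
- vented_hood (a joint): Angle (rad) of the other box's hood, same build and size, but with five dark straight vent slots in its top and no window. 0 is shut; leave it so. The two boxes may stand either way round, each turned up to 23 degrees.

How it is judged:
At the end, for the whole second after the job is handed in: The hood with the round window stands open and still against its stop (within 0.15 rad), held by its own spring, and the vented hood is shut (within 0.1 rad) (value of joint window_hood above 1.25 rad and velocity of joint window_hood between -0.1 and 0.1 rad/s and value of joint vented_hood below 0.1 rad); the robot touches nothing.
It fails at once if the vented hood is lifted more than 0.17 rad (value of joint vented_hood above 0.17 rad).
It also fails if it takes over 35 s, if anything falls off the work surface, if the arm or the gripper's body presses on something with over 40 N, if the wrist force passes 120 N, or if a joint passes its speed limit or range.

## Working session

There is one attempt and no reset: what is moved stays moved. The work goes in short steps, Python scripts to look and compute and a tool call to move; the robot and the scene stay as the last step left them, time stands still between calls to the robot, and variables do not carry over. Pictures are saved under pics/ and viewed, about 8 in all and at most 12, crops included, and the job is handed in when it is done.

Besides the shell and the picture viewer there is one more tool, called after ">>>" by a JSON object that holds its "api" and its "payload". jog_arm: Moves the arm, as the interface text tells. Its arguments: {"type":"object","properties":{"targets":{"type":"array"},"fingers":{"type":"number"}},"required":["targets"]}

```bash
mkdir -p pics; python3 - <<'E'
from plant import manip, cams
import cv2,numpy as np
for n in ["top","scene"]:
    im=cams.grab_frame(n); cv2.imwrite(f"pics/{n}0.png",cv2.resize(im[:,:,::-1],None,fx=1.5,fy=1.5,interpolation=cv2.INTER_CUBIC))
    c=cams.get_calibration(n); print(n,np.round(np.array(c["camera_matrix"]),1).tolist(),np.round(c["cam_to_world"],3).tolist(),[k for k in c])
s=manip.state();print(s["time"],s["tool_pos"],s["tool_rot"],s["contact_force"])
E
```

```text
top [[387.6, 0.0, 256.2], [0.0, 387.6, 185.6], [0.0, 0.0, 1.0]] [[0.008, 0.989, -0.151, 0.413], [-1.0, 0.005, -0.021, -0.038], [-0.02, 0.151, 0.988, 1.009], [0.0, 0.0, 0.0, 1.0]] ['camera_matrix', 'cam_to_world']
scene [[476.1, 0.0, 255.0], [0.0, 476.1, 194.5], [0.0, 0.0, 1.0]] [[0.415, -0.612, 0.673, 1.236], [0.91, 0.267, -0.318, -0.368], [0.015, 0.745, 0.667, 0.891], [0.0, 0.0, 0.0, 1.0]] ['camera_matrix', 'cam_to_world']
0.1 [0.17717382 0.59875214 0.23019588] [-2.29708371e-04  1.43408904e-01  9.89663085e-01 -9.01112683e-04] [-0.12948473  0.35611402 -0.58012978]
```

View pics/top0.png

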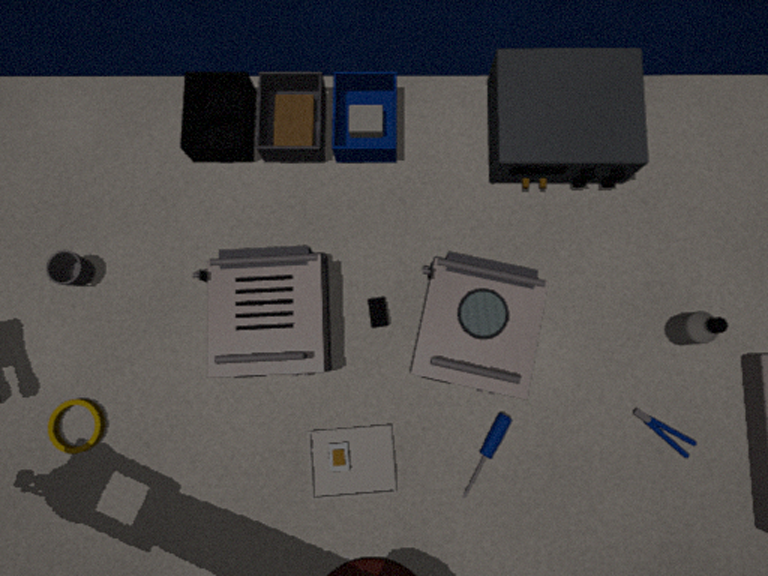

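View pics/scene0.png

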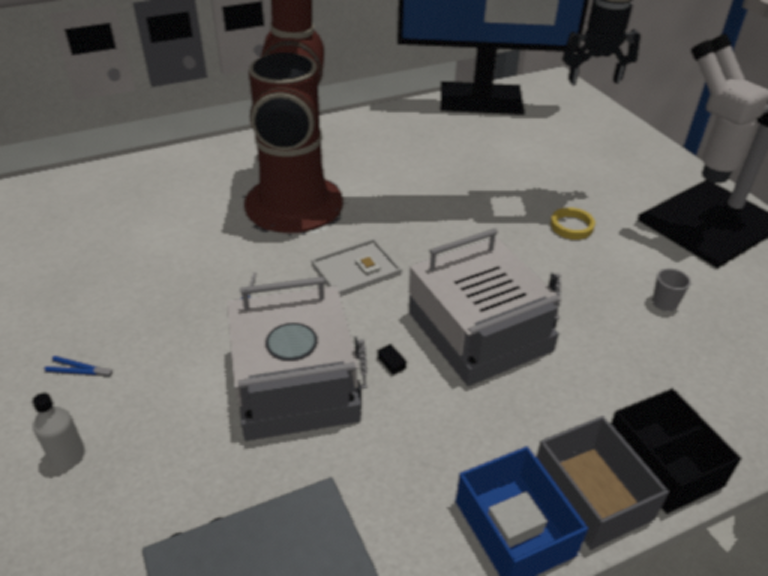

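The top view shows the window box at right: bar ends at about (433,361) and (519,378) and window centre at (483,313), all in 1.5x pixels. The vented box is at left, with bar ends at about (216,358) and (312,355). The scene view agrees.

```bash
cat > h.py <<'E'
from plant import manip, cams
import numpy as np
from scipy.spatial.transform import Rotation as R
def ray(n,uv,z,c=None):
    c=c or cams.get_calibration(n);K=np.array(c["camera_matrix"]);T=np.array(c["cam_to_world"])
    d=np.linalg.inv(K)@[uv[0],uv[1],1]; d=T[:3,:3]@(d*[1,-1,-1]); o=T[:3,3]
    return o+d*(z-o[2])/d[2]
def tool():
    s=manip.state();w,x,y,z=s["tool_rot"];return s,np.array(s["tool_pos"]),R.from_quat([x,y,z,w]).as_matrix()
def plan(mid,bdir):
    # shift in tool axes to put TCP at mid; turn about tool z to align tool x with bdir
    s,p,M=tool(); b=M.T@np.r_[bdir[:2],0]; a=np.degrees(np.arctan2(b[1],b[0])); a=(a+90)%180-90
    print("t",s["time"],"tcp",p.round(4),"shift",(M.T@(mid-p)).round(4),"turn",a.round(2),"q6",s["joint_pos"][5],"F",np.round(s["contact_force"],1),"w",s["gripper_width"])
    print(M.round(3).tolist())
E
python3 - <<'E'
from h import *
l,r=[ray("top",np.array(p)/1.5,.148) for p in ((433,361),(519,378))]
w=ray("top",np.array((483,313))/1.5,.110)
m=(l+r)/2;d=(l-r)/np.linalg.norm(l-r);print(l,r,np.linalg.norm(l-r),w,"perp",(w-m)@[d[1],-d[0],0],"along",(w-m)@d, np.degrees(np.arctan2(-d[0],d[1])))
plan(np.r_[m[:2],.25],d)
E
```

```text
[ 0.42269894 -0.09251257  0.148     ] [ 0.3992272  -0.21718733  0.148     ] 0.1268649603183557 [ 0.49714761 -0.17235738  0.11      ] perp 0.08793575578014369 along -0.0012598763393333553 -10.661921129267002
t 0.1 tcp [0.1772 0.5988 0.2302] shift [-0.4381 -0.6563 -0.0187] turn 84.17 q6 -0.1189846071619268 F [-0.1  0.4 -0.6] w 0.9965867385194467
[[-0.959, 0.284, -0.001], [0.284, 0.959, -0.002], [0.0, -0.002, -1.0]]
```

>>> {"api": "jog_arm", "payload": {"targets": [[-0.32,-0.22,-0.02,40],[-0.32,-0.22,-0.02,40],[-0.32,-0.22,-0.02,40],[-0.32,-0.22,-0.02,40],[-0.32,-0.22,-0.02,40]], "fingers": 1}}

```text
time: 0.52
tool_pos: [0.3088, 0.4359, 0.2415]
tool_rot: [-0.0, 0.443, 0.896, -0.0]
contact_force: [1.3, 0.6, 0.3]
gripper_width: 1.0
```

```bash
python3 - <<'E'
from h import *
d=np.array([.185,.983,0])
plan(np.array([.43,.2,.25]),d)
plan(np.array([.411,-.155,.25]),d)
E
```

```text
t 0.5167 tcp [0.3088 0.4359 0.2415] shift [-0.261  -0.047  -0.0084] turn 48.05 q6 0.16241107149679979 F [1.3 0.6 0.3] w 1.000439576859745
[[-0.607, 0.794, -0.0], [0.794, 0.607, -0.001], [-0.0, -0.001, -1.0]]
t 0.5167 tcp [0.3088 0.4359 0.2415] shift [-0.5315 -0.2776 -0.0082] turn 48.05 q6 0.16241107149679979 F [1.3 0.6 0.3] w 1.000439576859745
[[-0.607, 0.794, -0.0], [0.794, 0.607, -0.001], [-0.0, -0.001, -1.0]]
```

>>> {"api": "jog_arm", "payload": {"targets": [[-0.26,-0.05,-0.01,48],[-0.26,-0.05,-0.01,48],[-0.53,-0.28,-0.01,48],[-0.53,-0.28,-0.01,48],[-0.53,-0.28,-0.01,48]]}}

```text
time: 0.93
tool_pos: [0.3612, 0.2373, 0.2463]
tool_rot: [-0.0, 0.697, 0.717, -0.0]
contact_force: [1.1, -0.4, -0.4]
gripper_width: 0.997
```

```bash
python3 - <<'E'
from h import *
d=np.array([.185,.983,0])
plan(np.array([.411,-.155,.25]),d)
E
```

```text
t 0.9333 tcp [0.3612 0.2373 0.2463] shift [-0.3935  0.0391 -0.0036] turn 12.22 q6 0.3816312786245011 F [ 1.1 -0.4 -0.4] w 0.9970022963387241
[[-0.027, 1.0, -0.001], [1.0, 0.027, -0.0], [-0.0, -0.001, -1.0]]
```

>>> {"api": "jog_arm", "payload": {"targets": [[-0.39,0.04,0,12],[-0.39,0.04,0,12],[-0.39,0.04,0,12],[-0.39,0.04,0,12],[-0.39,0.04,0,12]]}}

```text
time: 1.35
tool_pos: [0.3891, 0.031, 0.2466]
tool_rot: [0.0, 0.767, 0.642, 0.0]
contact_force: [1.0, 0.5, -0.0]
gripper_width: 1.001
```

```bash
python3 - <<'E'
from h import *
d=np.array([.185,.983,0])
plan(np.array([.411,-.155,.25]),d)
E
```

```text
t 1.35 tcp [0.3891 0.031  0.2466] shift [-0.1793  0.0542 -0.0034] turn 0.57 q6 0.06424906949997827 F [ 1.   0.5 -0. ] w 1.0010247459783626
[[0.175, 0.985, 0.001], [0.985, -0.175, 0.0], [0.0, 0.001, -1.0]]
```

>>> {"api": "jog_arm", "payload": {"targets": [[-0.18,0.055,0,0],[-0.18,0.055,0,0],[-0.18,0.055,0,0],[-0.18,0.055,0,0],[-0.18,0.055,0,0]]}}

```text
time: 1.77
tool_pos: [0.4116, -0.1578, 0.2464]
tool_rot: [0.0, 0.768, 0.641, -0.001]
contact_force: [0.4, 0.2, -0.6]
gripper_width: 0.994
```

```bash
python3 - <<'E'
from h import *
import cv2
plan(np.array([.411,-.155,.25]),np.array([.185,.983,0]))
c=cams.get_calibration("wrist"); im=cams.grab_frame("wrist")
np.save("wk.npy",np.r_[np.c_[c["camera_matrix"],[0,0,0]],c["cam_to_world"]])
cv2.imwrite("pics/w1.png",cv2.resize(im[:,:,::-1],None,fx=1.5,fy=1.5,interpolation=cv2.INTER_CUBIC))
E
```

```text
t 1.7667 tcp [ 0.4116 -0.1578  0.2464] shift [ 0.0026 -0.0011 -0.0036] turn 0.33 q6 -0.354162281842231 F [ 0.4  0.2 -0.6] w 0.9935462348242985
[[0.179, 0.984, -0.001], [0.984, -0.179, -0.001], [-0.001, -0.0, -1.0]]
```

View pics/w1.png

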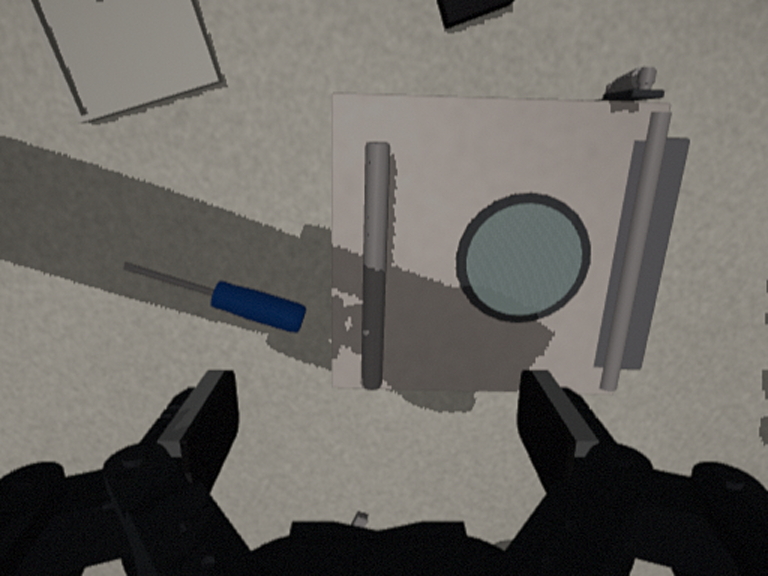

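The wrist view shows the bar running from (377,143) to (372,388) (1.5x pixels), lying between the finger columns. The window hood is directly below.

```bash
python3 - <<'E'
from h import *
a=np.load("wk.npy");c=dict(camera_matrix=a[:3,:3],cam_to_world=a[3:])
l,r,w=[ray("",np.array(p)/1.5,z,c) for p,z in (((377,143),.148),((372,388),.148),((524,257),.11))]
m=(l+r)/2;d=(l-r)/np.linalg.norm(l-r);print(l,r,m,np.linalg.norm(l-r),w,(w-m)@d,"d",d)
plan(np.r_[m[:2],.129],d)
E
```

```text
[ 0.42328346 -0.08651303  0.148     ] [ 0.39679929 -0.21636264  0.148     ] [ 0.41004138 -0.15143784  0.148     ] 0.13252294968346431 [ 0.49755805 -0.16741909  0.11      ] 0.001830982741264931 d [0.19984594 0.97982733 0.        ]
t 1.8167 tcp [ 0.4118 -0.1594  0.2462] shift [ 0.0078 -0.0031  0.1172] turn 1.09 q6 -0.3542788301166157 F [-1.7 -1.4  0.2] w 1.004256983088607
[[0.181, 0.983, -0.001], [0.983, -0.181, -0.002], [-0.002, -0.001, -1.0]]
```

>>> {"api": "jog_arm", "payload": {"targets": [[0.008,-0.003,0.03,1],[0.008,-0.003,0.06,1],[0.008,-0.003,0.09,1],[0.008,-0.003,0.11,1],[0.008,-0.003,0.117,1]]}}

```text
time: 2.23
tool_pos: [0.408, -0.1439, 0.1253]
tool_rot: [-0.004, 0.772, 0.635, -0.001]
contact_force: [-1.1, 0.7, -0.4]
gripper_width: 0.999
```

>>> {"api": "jog_arm", "payload": {"targets": [[0,0,0,0],[0,0,0,0],[0,0,0,0],[0,0,0,0],[0,0,0,0]], "fingers": 0}}

```text
time: 2.65
tool_pos: [0.4115, -0.1461, 0.1315]
tool_rot: [0.001, 0.772, 0.635, 0.001]
contact_force: [0.4, 0.0, 0.2]
gripper_width: 0.3
```

>>> {"api": "jog_arm", "payload": {"targets": [[0,0,0,0],[0,0,0,0],[0,0,0,0],[0,0,0,0],[0,0,0,0]]}}

```text
time: 3.07
tool_pos: [0.412, -0.1461, 0.1312]
tool_rot: [0.002, 0.772, 0.635, 0.001]
contact_force: [5.0, 0.4, 3.2]
gripper_width: 0.114
```

```bash
python3 - <<'E'
from h import *
import cv2
plan(np.array([.41,-.1514,.129]),np.array([.2,.98,0]))
s,p,M=tool()
# arc waypoints, tool axes (y tool ~ +x away), relative
for q in np.arange(0,1.45,.1):
    dx=150-(150*np.cos(q)-38*np.sin(q)); dz=150*np.sin(q)+38*np.cos(q)-38
    print(round(q,2),"y",round(dx,1),"z",round(-dz,1))
im=cams.grab_frame("wrist");cv2.imwrite("pics/w2.png",im[:,:,::-1])
E
```

```text
t 3.0667 tcp [ 0.412  -0.1461  0.1312] shift [-0.0056 -0.001   0.0022] turn 0.41 q6 -0.3179142923953452 F [5.  0.4 3.2] w 0.11369712159831777
[[0.193, 0.981, 0.004], [0.981, -0.193, -0.001], [-0.001, 0.004, -1.0]]
0.0 y 0.0 z -0.0
0.1 y 4.5 z -14.8
0.2 y 10.5 z -29.0
0.3 y 17.9 z -42.6
0.4 y 26.6 z -55.4
0.5 y 36.6 z -67.3
0.6 y 47.7 z -78.1
0.7 y 59.8 z -87.7
0.8 y 72.8 z -96.1
0.9 y 86.5 z -103.1
1.0 y 100.9 z -108.8
1.1 y 115.8 z -112.9
1.2 y 131.1 z -115.6
1.3 y 146.5 z -116.7
1.4 y 162.0 z -116.3
```

View pics/w2.png

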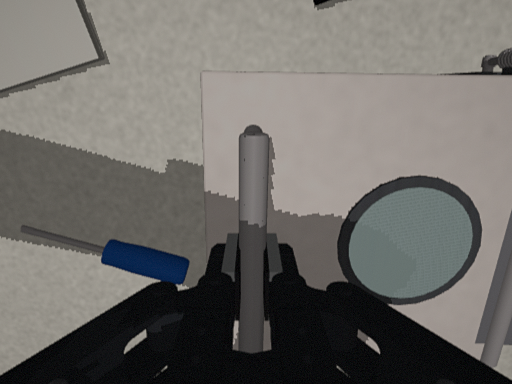

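Bar is gripped between the pads at about mid-bar. I'll start along the arc.

>>> {"api": "jog_arm", "payload": {"targets": [[0,0.002,-0.0075,0],[0,0.0045,-0.015,0],[0,0.0075,-0.022,0],[0,0.0105,-0.029,0],[0,0.014,-0.036,0]]}}

```text
time: 3.53
tool_pos: [0.4229, -0.1484, 0.1629]
tool_rot: [-0.001, 0.772, 0.635, -0.002]
contact_force: [5.6, -4.2, -10.8]
gripper_width: 0.114
```

```bash
python3 - <<'E'
from h import *
plan(np.array([.412,-.1461,.1312]),np.array([.2,.98,0]))
print((np.load("wk.npy")[3:6,3]-[.4118,-.1594,.2462]))
E
```

```text
t 3.5333 tcp [ 0.4229 -0.1484  0.1629] shift [ 0.0001 -0.011   0.0317] turn 0.41 q6 -0.3080050595444221 F [  5.6  -4.2 -10.8] w 0.11424263839013281
[[0.193, 0.981, -0.004], [0.981, -0.193, 0.0], [-0.001, -0.004, -1.0]]
[0.01299404 0.07905561 0.14265948]
```

>>> {"api": "jog_arm", "payload": {"targets": [[0,0.0065,-0.0105,0],[0,0.0135,-0.0205,0],[0,0.0215,-0.03,0],[0,0.03,-0.039,0],[0,0.0395,-0.047,0]]}}

```text
time: 3.95
tool_pos: [0.4576, -0.1557, 0.2113]
tool_rot: [-0.006, 0.772, 0.635, -0.006]
contact_force: [-17.9, 1.0, 8.8]
gripper_width: 0.117
```

>>> {"api": "jog_arm", "payload": {"targets": [[0,0.0085,-0.009,0],[0,0.0185,-0.016,0],[0,0.0295,-0.0215,0],[0,0.041,-0.0265,0],[0,0.0525,-0.03,0]]}}

```text
time: 4.37
tool_pos: [0.5131, -0.1674, 0.2453]
tool_rot: [-0.001, 0.773, 0.635, -0.003]
contact_force: [-8.2, -2.1, 13.4]
gripper_width: 0.113
```

```bash
python3 - <<'E'
from h import *
plan(np.array([.412,-.1461,.1312]),np.array([.2,.98,0]))
E
```

```text
t 4.3667 tcp [ 0.5131 -0.1674  0.2453] shift [ 0.0017 -0.1028  0.1146] turn 0.37 q6 -0.25546287211376795 F [-8.2 -2.1 13.4] w 0.113095906362201
[[0.194, 0.981, -0.005], [0.981, -0.194, -0.003], [-0.004, -0.005, -1.0]]
```

>>> {"api": "jog_arm", "payload": {"targets": [[0,0.011,-0.003,0],[0,0.02,-0.0045,0],[0,0.029,-0.0055,0],[0,0.038,-0.006,0],[0,0.0435,-0.006,0]]}}

```text
time: 4.78
tool_pos: [0.5574, -0.1767, 0.2509]
tool_rot: [0.002, 0.773, 0.635, -0.002]
contact_force: [-2.4, -5.7, 8.4]
gripper_width: 0.117
```

```bash
python3 - <<'E'
from h import *
import cv2
plan(np.array([.412,-.1461,.1312]),np.array([.2,.98,0]))
im=cams.grab_frame("scene");cv2.imwrite("pics/s2.png",cv2.resize(im[100:320,100:320,::-1],None,fx=2.7,fy=2.7,interpolation=cv2.INTER_CUBIC))
E
```

```text
t 4.7833 tcp [ 0.5574 -0.1767  0.2509] shift [ 0.0025 -0.1486  0.1197] turn 0.36 q6 -0.23652469569373075 F [-2.4 -5.7  8.4] w 0.11670520229048979
[[0.194, 0.981, -0.001], [0.981, -0.194, -0.005], [-0.005, 0.0, -1.0]]
```

View pics/s2.png

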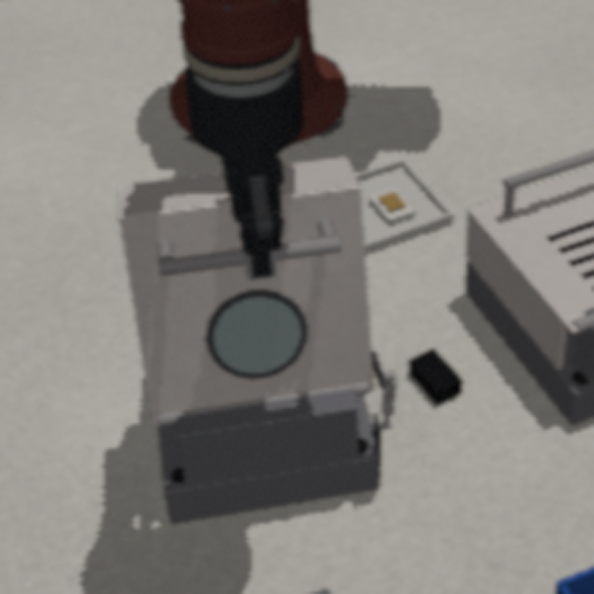

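Hood is at about 1.31 rad, past the toggle. I'll open the fingers part-way while following to the stop.

>>> {"api": "jog_arm", "payload": {"targets": [[0,0.004,0,0],[0,0.008,0,0],[0,0.011,0,0],[0,0.011,0,0],[0,0.011,0,0]], "fingers": 0.32}}

```text
time: 5.25
tool_pos: [0.5676, -0.1761, 0.2478]
tool_rot: [-0.001, 0.772, 0.635, -0.0]
contact_force: [-0.6, -0.1, -0.2]
gripper_width: 0.322
```

```bash
python3 - <<'E'
from h import *
import cv2
plan(np.array([.412,-.1461,.1312]),np.array([.2,.98,0]))
im=cams.grab_frame("wrist");cv2.imwrite("pics/w3.png",im[:,:,::-1])
E
```

```text
t 5.25 tcp [ 0.5676 -0.1761  0.2478] shift [-0.0006 -0.1582  0.117 ] turn 0.45 q6 -0.23255580446533863 F [-0.6 -0.1 -0.2] w 0.32218883169087
[[0.192, 0.981, -0.002], [0.981, -0.192, 0.001], [0.001, -0.002, -1.0]]
```

View pics/w3.png

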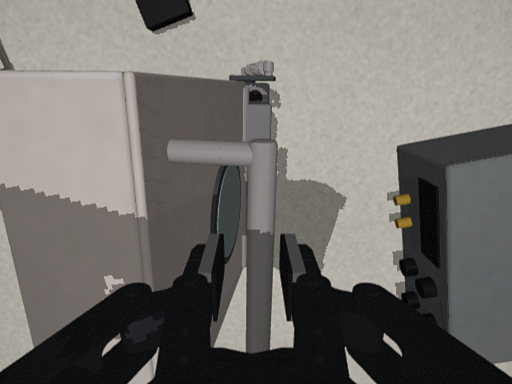

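The wrist view shows the bar (column about 262) clear between both pads (about 220 and 285), with the hood wall well left of the near finger. Zero force. Lifting straight out.

>>> {"api": "jog_arm", "payload": {"targets": [[0,0,-0.015,0],[0,0,-0.035,0],[0,0,-0.06,0],[0,0,-0.085,0],[0,0,-0.11,0]]}}

```text
time: 5.72
tool_pos: [0.5676, -0.1762, 0.3595]
tool_rot: [-0.001, 0.772, 0.635, -0.0]
contact_force: [0.0, -0.1, 0.9]
gripper_width: 0.319
```

>>> {"api": "jog_arm", "payload": {"targets": [[0,0,-0.02,0],[0,0,-0.03,0],[0,0,-0.03,0],[0,0,-0.03,0],[0,0,-0.03,0]]}}

```text
time: 6.13
tool_pos: [0.5676, -0.1763, 0.3865]
tool_rot: [-0.002, 0.772, 0.635, -0.001]
contact_force: [0.0, -0.4, -1.0]
gripper_width: 0.319
```

```bash
python3 - <<'E'
from h import *
import cv2
plan(np.array([.412,-.1461,.1312]),np.array([.2,.98,0]))
a=cams.grab_frame("scene");b=cams.grab_frame("wrist");a2=cams.grab_frame("scene")
print(np.abs(a.astype(int)-a2).mean())
cv2.imwrite("pics/f.png",cv2.resize(np.hstack([a[80:320,100:420],b[::1,::1][72:312,96:416]])[:,:,::-1],None,fx=1.25,fy=1.25))
E
```

```text
t 6.1333 tcp [ 0.5676 -0.1763  0.3865] shift [-0.0006 -0.1576  0.2558] turn 0.43 q6 -0.2325012418373873 F [ 0.  -0.4 -1. ] w 0.31925865814075044
[[0.193, 0.981, -0.003], [0.981, -0.193, 0.001], [0.001, -0.003, -1.0]]
0.5623219807942709
```

View pics/f.png

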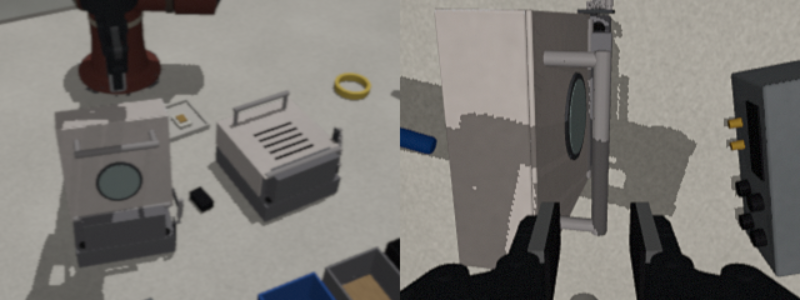

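The window hood stands open, the vented hood is shut, and the gripper is about 100 mm above the bar. Handing in.

```bash
python3 -c "
from plant import manip
print(manip.job_done())"
```

```text
the job is handed in; nothing more can be done
None
```

The hood with the round window is open and staying open on its own spring, and I handed the job in at about 6.3 s of the 35 s allowed. The hand-in reports no verdict.

- **What I did:** I found the bar in the top view and corrected it with one close wrist view; its measured length was 132.5 mm against the 132 mm given. I gripped it near its middle, swung it along the hinge arc to about 1.31 rad, opened the fingers part-way so the spring took it to its stop, and lifted straight out.
- **Last checks:** After release the pictures show the window hood upright and the vented hood shut. Two scene frames taken 0.1 s apart differed only slightly (mean 0.56 grey levels), so I took the hood to be still. The tool read about 1 N, within its noise, with the TCP at 0.387 m against a bar height of about 0.265 m.
- **Forces:** The highest wrist force I read was about 20 N, midway along the arc. It pointed away from the hinge, so I widened the path by about 2 mm there.
- **Not measured:** I judged the final hood angle from the pictures and the bar position only. The angle itself was not measured.

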